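# Turn the flip tags so only the full stock bins show the round mark

## Task

Bring the flip tags on the woodturning stock rack up to date: push them over with a fingertip so that the tag of every full bin leans back over its bin, showing the round mark, and the tag of every bin that has run low leans forward, away from its bin, showing the bar mark. Push gently, without gripping or forcing a tag, and leave the bins and the other things on the bench where they are.

Things in the scene. Friction and masses are not known exactly. Their poses are not given: they have to be found in the camera images.
- rack: fixed plywood rack: five bins in a row and, on its robot side, a row of five flip tags. Origin on the bench under the middle of the tags' hinge line, which is 80 mm above the bench; x points from tags to bins, y along the row. Slots at y = -176, -88, 0, 88, 176 mm. Base from x -86 to 174 mm, y -232 to 232 mm, 12 mm thick; rail under the tags 40 mm wide, 52 mm high; boards by the bins 52 mm high
- holder1: wooden bracket of flip tag 1, fixed on the rack in one of the five slots (which one varies); the tag belongs to the bin straight behind it (same y along the rack). Two cheeks, 62 mm apart inside, 74 outside, 50 mm long in x, tops 15 mm above the hinge line, with two stop dowels between. Origin 52 mm above the bench, 28 mm straight below the middle of the hinge line; axes as the rack's
- tag1 (a joint): flip tag 1: pale plate 56 mm wide, 6 thick, free edge 62 mm from its hinge, 20 g. 0 upright; + leans away from robot over its bin, - to the robot. Swings freely, topples past upright, rests at +0.78 rad (ROUND dark inlay on top: full) or -0.78 (straight BAR inlay on top: low), free edge then 45 mm beside and 45 above the hinge. Under 1 N sideways on the free edge, from the side it leans to, flips it
- holder2: wooden bracket of flip tag 2, fixed on the rack in one of the five slots (which one varies); the tag belongs to the bin straight behind it (same y along the rack). Two cheeks, 62 mm apart inside, 74 outside, 50 mm long in x, tops 15 mm above the hinge line, with two stop dowels between. Origin 52 mm above the bench, 28 mm straight below the middle of the hinge line; axes as the rack's
- tag2 (a joint): flip tag 2: pale plate 56 mm wide, 6 thick, free edge 62 mm from its hinge, 20 g. 0 upright; + leans away from robot over its bin, - to the robot. Swings freely, topples past upright, rests at +0.78 rad (ROUND dark inlay on top: full) or -0.78 (straight BAR inlay on top: low), free edge then 45 mm beside and 45 above the hinge. Under 1 N sideways on the free edge, from the side it leans to, flips it
- holder3: wooden bracket of flip tag 3, fixed on the rack in one of the five slots (which one varies); the tag belongs to the bin straight behind it (same y along the rack). Two cheeks, 62 mm apart inside, 74 outside, 50 mm long in x, tops 15 mm above the hinge line, with two stop dowels between. Origin 52 mm above the bench, 28 mm straight below the middle of the hinge line; axes as the rack's
- tag3 (a joint): flip tag 3: pale plate 56 mm wide, 6 thick, free edge 62 mm from its hinge, 20 g. 0 upright; + leans away from robot over its bin, - to the robot. Swings freely, topples past upright, rests at +0.78 rad (ROUND dark inlay on top: full) or -0.78 (straight BAR inlay on top: low), free edge then 45 mm beside and 45 above the hinge. Under 1 N sideways on the free edge, from the side it leans to, flips it
- holder4: wooden bracket of flip tag 4, fixed on the rack in one of the five slots (which one varies); the tag belongs to the bin straight behind it (same y along the rack). Two cheeks, 62 mm apart inside, 74 outside, 50 mm long in x, tops 15 mm above the hinge line, with two stop dowels between. Origin 52 mm above the bench, 28 mm straight below the middle of the hinge line; axes as the rack's
- tag4 (a joint): flip tag 4: pale plate 56 mm wide, 6 thick, free edge 62 mm from its hinge, 20 g. 0 upright; + leans away from robot over its bin, - to the robot. Swings freely, topples past upright, rests at +0.78 rad (ROUND dark inlay on top: full) or -0.78 (straight BAR inlay on top: low), free edge then 45 mm beside and 45 above the hinge. Under 1 N sideways on the free edge, from the side it leans to, flips it
- holder5: wooden bracket of flip tag 5, fixed on the rack in one of the five slots (which one varies); the tag belongs to the bin straight behind it (same y along the rack). Two cheeks, 62 mm apart inside, 74 outside, 50 mm long in x, tops 15 mm above the hinge line, with two stop dowels between. Origin 52 mm above the bench, 28 mm straight below the middle of the hinge line; axes as the rack's
- tag5 (a joint): flip tag 5: pale plate 56 mm wide, 6 thick, free edge 62 mm from its hinge, 20 g. 0 upright; + leans away from robot over its bin, - to the robot. Swings freely, topples past upright, rests at +0.78 rad (ROUND dark inlay on top: full) or -0.78 (straight BAR inlay on top: low), free edge then 45 mm beside and 45 above the hinge. Under 1 N sideways on the free edge, from the side it leans to, flips it
- bin_blanks_full: grey open bin, 130 mm deep (x), 78 wide (y), 58 high, loose, in one of the rack's five slots (which one varies); origin at the centre of its underside, 93 mm behind the hinge line, 12 mm above the bench. FULL: three layers of square wooden pen blanks up to the rim.
- bin_handles_full: grey open bin, 130 mm deep (x), 78 wide (y), 58 high, loose, in one of the rack's five slots (which one varies); origin at the centre of its underside, 93 mm behind the hinge line, 12 mm above the bench. FULL: turned wooden file handles piled up to the rim.
- bin_balls_full: grey open bin, 130 mm deep (x), 78 wide (y), 58 high, loose, in one of the rack's five slots (which one varies); origin at the centre of its underside, 93 mm behind the hinge line, 12 mm above the bench. FULL: two layers of 31 mm turned wooden balls up to the rim.
- bin_blanks_low: grey open bin, 130 mm deep (x), 78 wide (y), 58 high, loose, in one of the rack's five slots (which one varies); origin at the centre of its underside, 93 mm behind the hinge line, 12 mm above the bench. LOW: a single square pen blank on its floor.
- bin_balls_low: grey open bin, 130 mm deep (x), 78 wide (y), 58 high, loose, in one of the rack's five slots (which one varies); origin at the centre of its underside, 93 mm behind the hinge line, 12 mm above the bench. LOW: two 31 mm wooden balls on its floor.
- gouge: bystander: lathe gouge, 400 mm long along its x, 235 mm wooden handle 32 mm thick, lying on the bench left of the rack; origin on the bench under its middle
- wax_tin: bystander: round metal tin, 60 mm across, 42 mm high, in front of the rack; origin under its centre
- sanding_block: bystander: cork block 55 x 95 x 30 mm, in front of the rack; origin under its centre
- caliper: bystander: steel outside caliper lying flat, 130 mm long along its x, 80 mm wide, 9 mm high, in front of the rack; origin under its pivot
- bowl: bystander: turned wooden bowl, 124 mm across, 48 mm high, right of the rack; origin under its centre
- mallet: bystander: turned mallet standing on its head, 92 mm across, 230 mm high, right of the rack; origin under its centre
- chuck: bystander: steel four-jaw lathe chuck, 94 mm across, 64 mm high, left of the rack; origin under its centre
- pen_blank: bystander: square pen blank 18 x 115 x 18 mm lying on the rack's front ledge, below the tags (top 30 mm above the bench); origin under its centre
Mind the look-alikes: they are no part of the job. What is shaped like the bin_blanks_low but purple is not meant.

How it is judged:
By the outcome, as a careful person would: the job done as asked, in the order asked, and still so for the second after the job is handed in, with the robot touching nothing.
It also fails if it takes over 58 s, if anything falls off the work surface, if the arm or the gripper's body presses on something with over 40 N, if the wrist force passes 120 N, or if a joint passes its speed limit or range.

## Robot

A 6-joint arm with a two-finger parallel gripper is mounted at the origin on the work surface. World frame = base frame: x ahead of the robot, y to its left, z up, the work surface at z = 0. Lengths are in mm, angles in rad, forces in N, time in s.
With the tool pointing down it reaches from about 350 to 775 mm from the base axis. Payload 7.3 kg.
Tool frame: the origin (TCP) lies between the finger pads; the fingertips stand 25 mm ahead of it and the grasp point (between the pads) lies 6 mm ahead of it; z points along the fingers, y is the direction in which the jaws open and shut (so a half turn about z gives the same grasp; the last joint's range is limited). The gripper opens to 92 mm and grips with 3 to 60 N. Pads are 19 mm wide; open, the fingers measure 130 mm over their backs; the gripper's body (75 mm by 190 mm) begins 47 mm behind the grasp point.
Start: joints at [1.112, 0.342, 1.524, -0, 1.275, -0.146], TCP at [161.54, 499.547, 251.741] pointing down, gripper open.
Joint ranges: [-2.53, 2.53], [-0.77, 2.02], [0.04, 2.7], [-1, 4.14], [0.28, 2.66], [-3.11, 3.11]. Speed limits (rad/s): [2.57, 2.57, 3.14, 3.14, 3.14, 3.14].

## Interface

Orientations are given as [roll, pitch, yaw] about the fixed x, y, z axes, in that order (R = Rz(yaw) Ry(pitch) Rx(roll)).
In Python, from plant import get_obs, capture, calibration, close_job gives the robot as it stands. The module is installed in compiled form; this text tells all that it offers.
- The arm moves only by the shell command python3 -m jog 'ROWS'. ROWS is JSON, one flat list of numbers, 5 for each row, row after row: the closure, from 0 (fully open) to 1 (shut), then the shift along the tool's x, y, z in mm, then the turn about the tool's z in degrees. In form: [fingers, tx, ty, tz, yaw, fingers, tx, ty, tz, yaw, ...]. A call has 1 to 5 rows; each row shifts and turns the pose as measured when the row begins, along the tool's axes as they then stand; what a row does not reach is not made up. A row lasts 1/10 s, in which the tool goes at most 50 mm and 8.59 degrees, less where a joint would pass 70% of its speed; a pose out of reach is approached as far as the arm can. A call is refused whole if a number of a shift passes 50 or a number of a turn 8.59, either way. A call with a gripper value outside its range is refused whole. The fingers move at their own pace and stop on an object; the grip force is fixed at half the most. Time passes only in rows, so rows that do not move let the fingers close. It gives the time, the measured TCP pose, the force and the opening at its end, in the units of the state.
- get_obs(): the state, without advancing time (a new reading comes with each control period).
- capture(name): name is "side" or "top"; returns (picture, depth): 384x512x3 uint8, red, green, blue; 384x512 float32, mm along the optical axis (not along the pixel's ray), 0 where there is no reading.
- calibration(name): a dict with "fovy" (degrees; the focal length in pixels is half the picture's height over the tangent of half this angle, whatever the lens; pixels are square), "cx", "cy" (the principal point, pixels), "R" (3x3) and "t" (3): a world point X has camera coordinates R X + t. Camera axes: x right, y down, z forward; pixel columns grow to the right and rows downward; lengths in mm; the calibration is good to about 2 mm. A picture is of the moment at which its call begins. calibration takes no time and is no camera call.
- close_job(): hands the job in, once; it reports no verdict.
The state is a dict: "time": time; "joint_positions": joint angles; "dq": joint speeds; "tau": joint torques, N m; "tool_pos": TCP position; "tcp_rot": TCP orientation; "contact_force": force on the tool from outside, world axes, zero at the start; "moment": the same for the moment, N m; "grip_width": finger opening in mm.
Only numpy, scipy, OpenCV 4.12 (cv2) and the standard library are available. Lean on these libraries where they do the work, as an engineer would, in place of code of your own. Each camera call takes 0.05 s, during which the arm holds its last target.

## Working session

There is one attempt and no reset: what is moved stays moved. The work goes in short steps, Python scripts to look and compute and a shell command to move; the robot and the scene stay as the last step left them, time stands still between calls to the robot, and variables do not carry over. Pictures are saved under pics/ and viewed, and the job is handed in when it is done.

```bash
mkdir -p pics; ls; python3 - <<'E'
from plant import *
import cv2,numpy as np
print(get_obs())
for n in("top","side"):
    p,d=capture(n); np.savez(f"pics/{n}0.npz",p=p,d=d); cv2.imwrite(f"pics/{n}0.png",cv2.resize(p[:,:,::-1],(800,600),interpolation=cv2.INTER_CUBIC)); print(n,calibration(n))
E
```

```text
pics
{'time': 0.0, 'joint_positions': array([ 1.11199002e+00,  3.42677706e-01,  1.52503849e+00,  5.61128895e-06,
        1.27537536e+00, -1.45988941e-01]), 'dq': array([ 1.09754848e-03,  3.07264684e-04, -2.59508745e-04, -5.05965047e-04,
       -1.80353564e-03,  9.04712682e-05]), 'tau': array([-1.64331424e-03, -4.31237018e+01, -2.44217223e+01,  7.15607777e-02,
        5.60554233e-02, -1.31477846e-04]), 'tool_pos': array([161.36851347, 499.19290382, 251.06079895]), 'tcp_rot': array([-3.14011048e+00, -2.23355239e-04,  2.82877348e+00]), 'contact_force': array([-0.54092237, -0.5068429 ,  0.11888685]), 'moment': array([-0.04278529, -0.0054805 ,  0.00088452]), 'grip_width': 91.83920141982676}
top {'fovy': 48.13724310664818, 'cx': 259.2977710761573, 'cy': 187.62038432087965, 'R': array([[ 0.02461541, -0.99969052, -0.00359877],
       [-0.99882951, -0.02444396, -0.04173846],
       [ 0.04163757,  0.00462197, -0.99912209]]), 't': array([  55.21036954,  527.84076564, 1441.1172601 ])}
side {'fovy': 53.79059458814947, 'cx': 258.07899600825107, 'cy': 189.14517416264678, 'R': array([[ 0.84073419, -0.54121752,  0.01579922],
       [-0.36610949, -0.5897329 , -0.71984648],
       [ 0.39891085,  0.5994153 , -0.69395348]]), 't': array([-395.24966895,  275.04725937, 1034.6892812 ])}
```

View pics/top0.png

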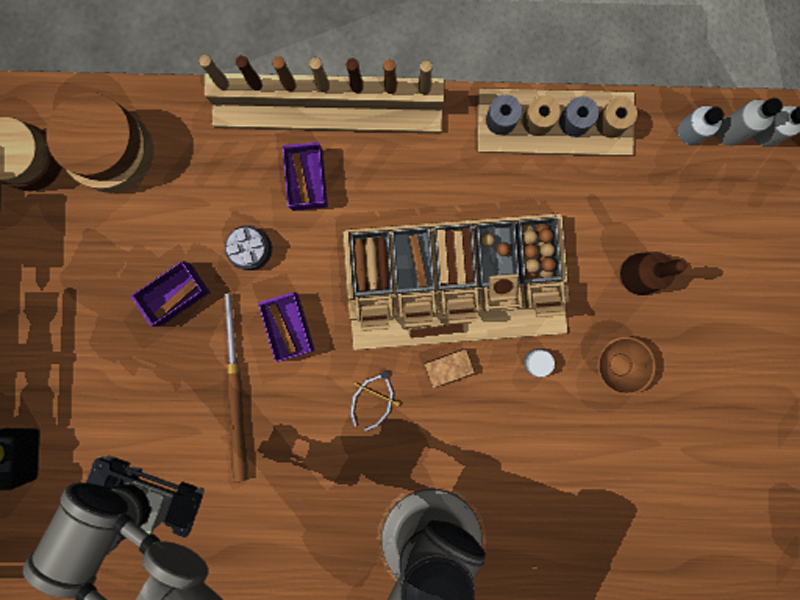

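View pics/side0.png

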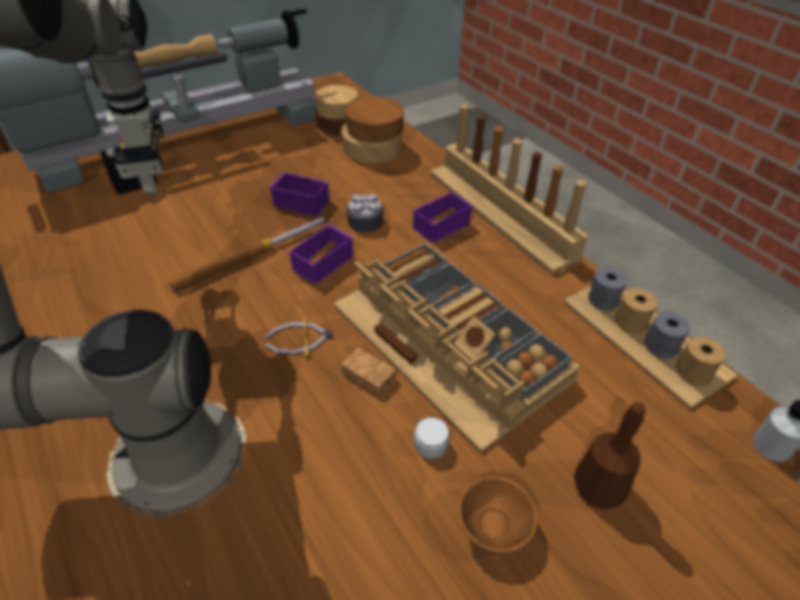

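```bash
python3 - <<'E'
import cv2,numpy as np
p=np.load("pics/top0.npz")["p"]; cv2.imwrite("pics/c1.png",cv2.resize(p[130:230,215:370,::-1],None,fx=5,fy=5,interpolation=cv2.INTER_CUBIC))
p=np.load("pics/side0.npz")["p"]; cv2.imwrite("pics/c2.png",cv2.resize(p[150:290,210:375,::-1],None,fx=4.2,fy=4.2,interpolation=cv2.INTER_CUBIC))
E
```

```text
(no output)
```

View pics/c1.png

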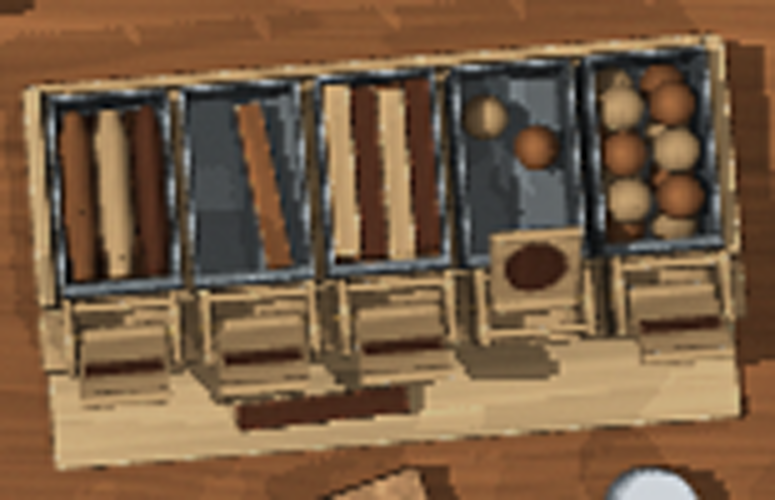

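View pics/c2.png

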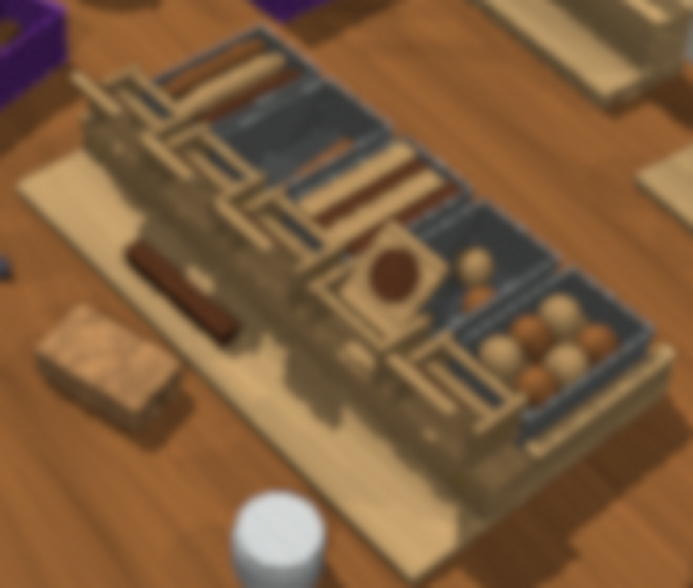

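```bash
cat > h.py <<'E'
import numpy as np
from plant import calibration
def ray(n,u,v,z):
    c=calibration(n);f=192/np.tan(np.radians(c["fovy"]/2));R=c["R"];t=c["t"]
    d=R.T@np.array([(u-c["cx"])/f,(v-c["cy"])/f,1]);o=-R.T@t
    return o+d*(z-o[2])/d[2]
E
python3 - <<'E'
from h import *
import cv2
P=lambda a,b:(215+a/5-.4,130+b/5-.4)
fl=ray("top",*P(57,468),12); fr=ray("top",*P(740,412),12)
print("base front",fl,fr,np.linalg.norm(fl-fr))
ydir=(fl-fr)/np.linalg.norm(fl-fr); th=np.arctan2(-ydir[0],ydir[1]); print("yaw deg",np.degrees(th))
xd=np.array([np.cos(th),np.sin(th),0]);o=(fl+fr)/2+86*xd;o[2]=0;print("origin",o)
S=lambda a,b:(210+a/4.2-.4,150+b/4.2-.4)
for n,pt,z in [("side",S(18,185),12),("side",S(413,580),12),("top",P(83,402),125),("top",P(168,396),125),("top",P(221,390),125),("top",P(363,380),125),("top",P(643,358),125),("top",P(729,348),125),("top",P(490,237),125),("top",P(580,230),125)]:
    q=ray(n,*pt,z)-o; print(n,z,"rack x %.0f y %.0f"%(q@xd,q@ydir))
d=np.load("pics/top0.npz")["d"]
for a,b in [(125,395),(265,380),(405,372),(535,240),(690,350),(125,460)]:
    u,v=P(a,b);u,v=round(u),round(v);c=calibration("top");f=192/np.tan(np.radians(c["fovy"]/2));D=d[v,u]
    X=c["R"].T@(np.array([(u-c["cx"])/f*D,(v-c["cy"])/f*D,D])-c["t"]);print("depth",a,b,X.round())
T=np.pi+th;print("tool yaw for -x:",T)
for s in(176,88,0,-88,-176): print(s,(o+s*ydir).round(1))
E
```

```text
base front [403.72979625 177.2304513   12.        ] [ 452.69935882 -281.44179577   12.        ] 461.2789267690467
yaw deg 6.094027177640871
origin [513.72859293 -42.97587649   0.        ]
side 12 rack x -87 y 229
side 12 rack x -90 y -233
top 125 rack x -43 y 202
top 125 rack x -43 y 149
top 125 rack x -42 y 116
top 125 rack x -43 y 27
top 125 rack x -44 y -147
top 125 rack x -42 y -201
top 125 rack x 39 y -59
top 125 rack x 39 y -115
depth 125 395 [454. 126. 126.]
depth 265 380 [465.  39. 124.]
depth 405 372 [473. -48. 122.]
depth 535 240 [ 557. -128.  118.]
depth 690 350 [ 490. -224.  125.]
depth 125 460 [409. 130.  12.]
tool yaw for -x: 3.2479534925456437
176 [495. 132.   0.]
88 [504.4  44.5   0. ]
0 [513.7 -43.    0. ]
-88 [ 523.1 -130.5    0. ]
-176 [ 532.4 -218.     0. ]
```

```bash
python3 -m jog '[1,0,0,0,-8, 1,0,0,0,-8, 1,0,0,0,-8, 1,0,0,0,0, 1,0,0,0,0]'; cat >> h.py <<'E'
def st(tx,ty,tz=None):
    # report rack coords of TCP, and tool-axis shifts to reach rack (tx,ty), tip height tz
    from plant import get_obs
    s=get_obs();o=np.array([513.5,-43,0]);th=np.radians(6.1)
    xd=np.array([np.cos(th),np.sin(th),0]);yd=np.array([-np.sin(th),np.cos(th),0])
    p=s["tool_pos"];q=p-o
    print("t %.2f rack x %.1f y %.1f tip z %.1f yaw %.2f F %s w %.1f"%(s["time"],q@xd,q@yd,p[2]-25,np.degrees(s["tcp_rot"][2])%360,s["contact_force"].round(1),s["grip_width"]))
    from scipy.spatial.transform import Rotation as Ro
    g=o+tx*xd+ty*yd; g[2]=(tz+25) if tz else p[2]
    print("tool shift needed",(Ro.from_euler("xyz",s["tcp_rot"]).as_matrix().T@(g-p)).round(1))
E
python3 -c "
from h import *;st(-80,176,190)"
```

```text
time: 0.6
tool_pos: [160.9, 498.3, 249.1]
tcp_rot: [-3.137, -0.003, -3.024]
contact_force: [-0.3, 0.6, -0.3]
grip_width: 56.3
t 0.60 rack x -293.1 y 575.7 tip z 224.1 yaw 186.72 F [-0.3  0.6 -0.3] w 56.3
tool shift needed [-208.9 -401.8   35.5]
```

```bash
python3 -m jog '[1,-21,-40,0,0, 1,-21,-40,0,0, 1,-21,-40,0,0, 1,-21,-40,0,0, 1,-21,-40,0,0]'; python3 -m jog '[1,-21,-40,0,0, 1,-21,-40,0,0, 1,-21,-40,0,0, 1,-10,-20,0,0, 1,0,0,0,0]'; python3 -c "
from h import *;st(-80,176,112)"
```

```text
time: 1.1
tool_pos: [288.4, 309.2, 248.4]
tcp_rot: [-3.138, -0.003, -3.032]
contact_force: [2.1, -0.2, -0.8]
grip_width: 16.6
time: 1.6
tool_pos: [380.4, 168.0, 249.3]
tcp_rot: [-3.137, -0.001, -3.056]
contact_force: [0.0, 0.4, -0.6]
grip_width: 0.1
t 1.60 rack x -109.9 y 223.9 tip z 224.3 yaw 184.92 F [ 0.   0.4 -0.6] w 0.1
tool shift needed [-31.  -46.8 112.5]
```

```bash
python3 -m jog '[1,-15,-24,0,0, 1,-15,-24,0,0, 1,0,0,25,0, 1,0,0,20,0, 1,0,0,0,0]'; python3 - <<'E'
from h import *;st(-80,176,112)
from plant import capture
import cv2
p,d=capture("side"); cv2.imwrite("pics/s1.png",cv2.resize(p[130:330,150:400,::-1],None,fx=3,fy=3,interpolation=cv2.INTER_CUBIC))
E
```

```text
time: 2.1
tool_pos: [414.5, 124.0, 203.8]
tcp_rot: [-3.14, 0.001, -3.068]
contact_force: [-1.6, -0.6, 0.2]
grip_width: 0.5
t 2.10 rack x -80.7 y 176.5 tip z 178.8 yaw 184.19 F [-1.6 -0.6  0.2] w 0.5
tool shift needed [-0.7 -0.4 66.8]
```

View pics/s1.png

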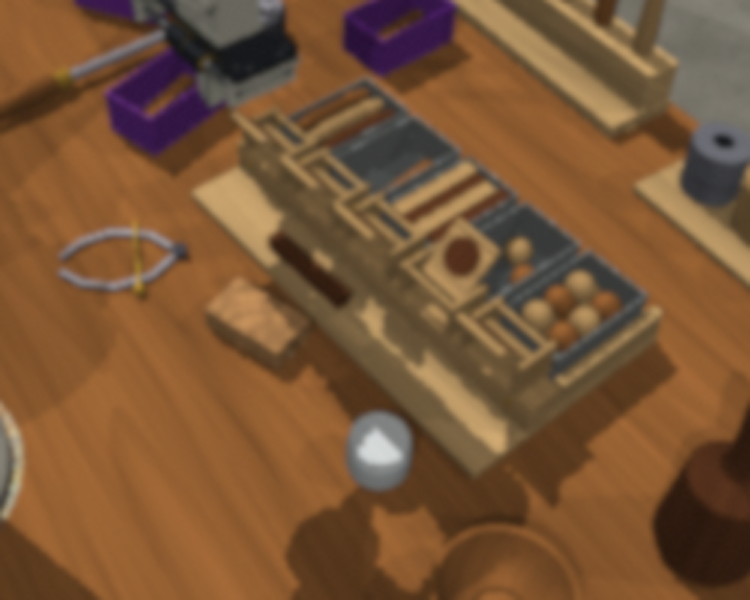

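```bash
python3 -m jog '[1,0,0,25,0, 1,0,0,25,0, 1,0,0,16,0, 1,0,0,0,0, 1,0,0,0,0]'; python3 - <<'E'
from h import *;st(0,176,112)
E
python3 -m jog '[1,-14,0,0,0, 1,-10,0,0,0, 1,-8,0,0,0, 1,-8,0,0,0, 1,-8,0,0,0]';python3 - <<'E'
from h import *;st(8,176,112)
E
```

```text
time: 2.65
tool_pos: [417.5, 128.3, 142.9]
tcp_rot: [-3.141, 0.012, -3.069]
contact_force: [0.2, -0.0, 0.2]
grip_width: 0.4
t 2.65 rack x -77.3 y 180.5 tip z 117.9 yaw 184.19 F [ 0.2 -0.   0.2] w 0.4
tool shift needed [-77.3  -1.9   6.8]
time: 3.15
tool_pos: [468.6, 133.4, 148.6]
tcp_rot: [3.142, 0.018, -3.068]
contact_force: [-0.2, -0.7, -0.1]
grip_width: 0.3
t 3.15 rack x -25.9 y 180.2 tip z 123.6 yaw 184.22 F [-0.2 -0.7 -0.1] w 0.3
tool shift needed [-33.8  -3.1  12.2]
```

```bash
python3 -m jog '[1,-8,-1,3,0, 1,-8,-1,3,0, 1,-8,-1,3,0, 1,-8,0,2,0, 1,-3,0,0,0]'; python3 - <<'E'
from h import *;st(8,176,112)
from plant import capture
import cv2
p,d=capture("side"); cv2.imwrite("pics/s2.png",cv2.resize(p[130:330,150:400,::-1],None,fx=3,fy=3,interpolation=cv2.INTER_CUBIC))
E
```

```text
time: 3.65
tool_pos: [507.6, 132.7, 136.9]
tcp_rot: [3.142, 0.018, -3.069]
contact_force: [-0.5, 0.4, -0.8]
grip_width: 0.4
t 3.65 rack x 12.8 y 175.4 tip z 111.9 yaw 184.18 F [-0.5  0.4 -0.8] w 0.4
tool shift needed [ 4.8  0.5 -0.2]
```

View pics/s2.png

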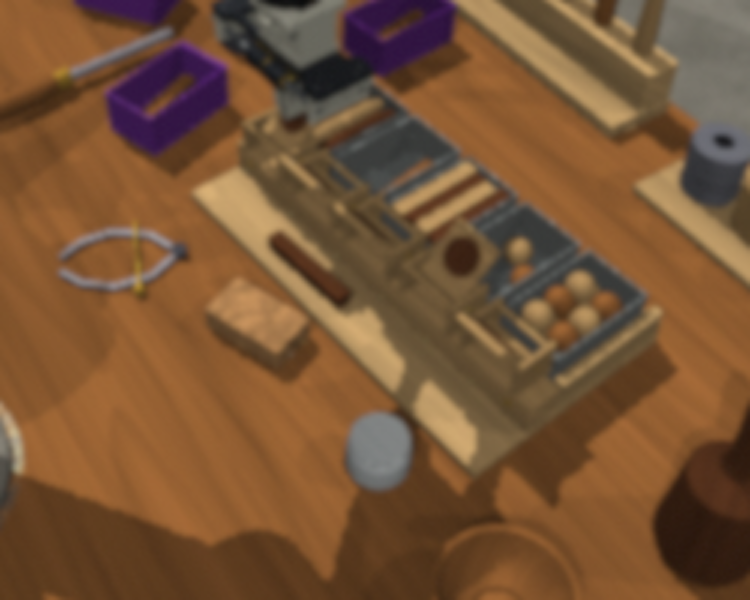

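```bash
python3 -m jog '[1,30,0,0,0, 1,35,0,-5,0, 1,35,0,-30,0, 1,10,-20,-30,-1, 1,0,-40,-10,-1]'; python3 -c "
from h import *;st(-80,0,180)"
```

```text
time: 4.2
tool_pos: [396.0, 66.0, 209.3]
tcp_rot: [3.141, 0.012, -3.028]
contact_force: [1.2, -1.0, 0.1]
grip_width: 0.8
t 4.20 rack x -105.2 y 120.9 tip z 184.3 yaw 186.53 F [ 1.2 -1.   0.1] w 0.8
tool shift needed [ -24.2 -121.1    4.6]
```

```bash
python3 -m jog '[1,-5,-40,0,0, 1,-5,-40,0,0, 1,-5,-35,0,0, 1,0,0,20,0, 1,0,0,20,0]'; python3 -c "
from h import *;st(-80,0,112)"
```

```text
time: 4.7
tool_pos: [427.2, -54.8, 174.8]
tcp_rot: [-3.136, 0.025, -3.029]
contact_force: [-0.2, -0.1, -1.7]
grip_width: 0.1
t 4.70 rack x -87.0 y -2.6 tip z 149.8 yaw 186.44 F [-0.2 -0.1 -1.7] w 0.1
tool shift needed [-6.1  2.8 37.9]
```

```bash
python3 -m jog '[1,0,2,20,0, 1,0,1,17,0, 1,0,0,0,0, 1,-12,0,2,0, 1,-12,0,2,0]'; python3 -c "
from h import *;st(8,0,112)"
```

```text
time: 5.2
tool_pos: [451.2, -49.7, 132.8]
tcp_rot: [-3.137, 0.023, -3.032]
contact_force: [-0.3, -0.0, 0.7]
grip_width: 0.5
t 5.20 rack x -62.6 y -0.0 tip z 107.8 yaw 186.28 F [-0.3 -0.   0.7] w 0.5
tool shift needed [-70.7  -0.2  -2.6]
```

```bash
python3 -m jog '[1,-8,0,0,0, 1,-8,0,0,0, 1,-8,0,0,0, 1,-8,0,0,0, 1,-8,0,0,0]'; python3 -c "
from h import *;st(8,0,112)"
```

```text
time: 5.7
tool_pos: [497.4, -44.8, 135.9]
tcp_rot: [-3.135, 0.027, -3.031]
contact_force: [-0.8, -0.2, 0.3]
grip_width: 0.5
t 5.70 rack x -16.2 y -0.0 tip z 110.9 yaw 186.36 F [-0.8 -0.2  0.3] w 0.5
tool shift needed [-24.3  -0.1  -0.4]
```

```bash
python3 -m jog '[1,-8,0,0,0, 1,-8,0,0,0, 1,-8,0,0,0, 1,-3,0,0,0, 1,0,0,0,0]'; python3 - <<'E'
from h import *;st(-80,0,112)
from plant import capture
import cv2
p,d=capture("side"); cv2.imwrite("pics/s3.png",cv2.resize(p[130:330,150:400,::-1],None,fx=3,fy=3,interpolation=cv2.INTER_CUBIC))
E
```

```text
time: 6.2
tool_pos: [527.0, -41.4, 136.5]
tcp_rot: [-3.135, 0.026, -3.03]
contact_force: [-2.2, -0.5, 0.5]
grip_width: 0.4
t 6.20 rack x 13.6 y 0.1 tip z 111.5 yaw 186.38 F [-2.2 -0.5  0.5] w 0.4
tool shift needed [93.6  0.3 -3. ]
```

View pics/s3.png

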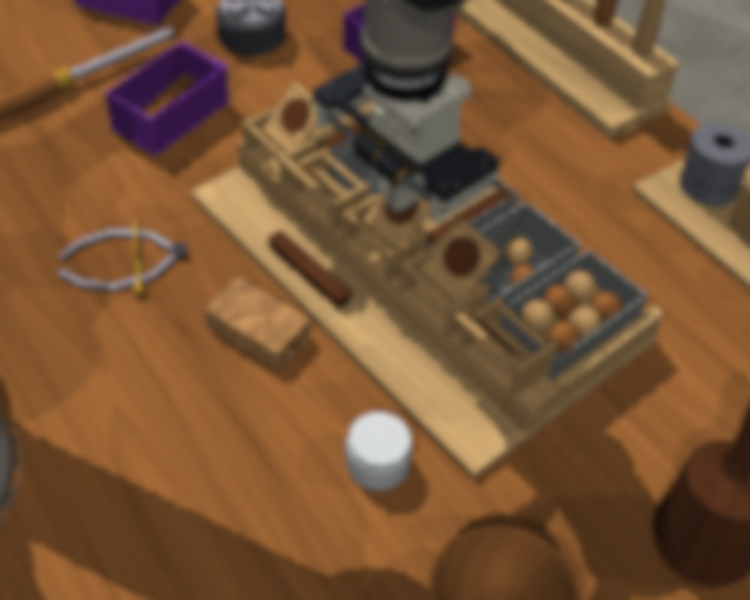

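```bash
python3 -m jog '[1,30,0,0,0, 1,35,0,-5,0, 1,30,0,-30,0, 1,0,-30,-30,0, 1,0,-40,-10,0]'; python3 -m jog '[1,0,-40,0,0, 1,0,-40,0,0, 1,0,-30,0,0, 1,0,0,10,0, 1,0,0,0,0]'; python3 -c "
from h import *;st(-80,-176,112)"
```

```text
time: 6.75
tool_pos: [432.1, -118.7, 208.8]
tcp_rot: [-3.139, 0.022, -3.025]
contact_force: [1.3, -0.1, 0.3]
grip_width: 0.1
time: 7.25
tool_pos: [445.0, -236.4, 202.4]
tcp_rot: [-3.133, 0.029, -3.03]
contact_force: [0.2, 0.4, 1.4]
grip_width: 0.6
t 7.25 rack x -88.7 y -185.0 tip z 177.4 yaw 186.42 F [0.2 0.4 1.4] w 0.6
tool shift needed [-6.8  9.6 65.5]
```

```bash
python3 -m jog '[1,-4,9,22,0, 1,0,0,22,0, 1,0,0,20,0, 1,0,0,0,0, 1,-10,0,0,0]'; python3 -c "
from h import *;st(-50,-176,112)"
```

```text
time: 7.75
tool_pos: [459.1, -220.7, 138.0]
tcp_rot: [-3.134, 0.029, -3.027]
contact_force: [-0.2, -0.7, 0.7]
grip_width: 0.6
t 7.75 rack x -73.0 y -171.0 tip z 113.0 yaw 186.57 F [-0.2 -0.7  0.7] w 0.6
tool shift needed [-22.9  -5.2   1.7]
```

```bash
python3 -m jog '[1,-9,-3,1,0, 1,-9,-2,1,0, 1,-8,0,0,0, 1,-8,0,0,0, 1,-8,0,0,0]'; python3 -m jog '[1,-8,0,0,0, 1,-8,0,0,0, 1,-8,0,0,0, 1,-8,0,0,0, 1,0,0,0,0]'; python3 -c "
from h import *;st(10,-176,112)"
```

```text
time: 8.25
tool_pos: [507.7, -220.8, 141.2]
tcp_rot: [-3.13, 0.034, -3.025]
contact_force: [-0.3, -0.1, -1.1]
grip_width: 0.2
time: 8.75
tool_pos: [543.6, -216.6, 142.4]
tcp_rot: [-3.13, 0.035, -3.025]
contact_force: [0.5, -0.4, -0.6]
grip_width: 0.4
t 8.75 rack x 11.5 y -175.8 tip z 117.4 yaw 186.70 F [ 0.5 -0.4 -0.6] w 0.4
tool shift needed [ 1.7 -0.1  5.3]
```

Should be past the tipping point. I'll retreat, lift, and look.

```bash
python3 -m jog '[1,25,0,0,0, 1,30,0,-5,0, 1,20,0,-35,0, 1,0,0,-35,0, 1,0,0,0,0]'; python3 - <<'E'
from h import *;st(90,-88,180)
from plant import capture
import cv2
p,d=capture("side"); cv2.imwrite("pics/s4.png",cv2.resize(p[130:330,150:400,::-1],None,fx=3,fy=3,interpolation=cv2.INTER_CUBIC))
E
```

```text
time: 9.25
tool_pos: [462.8, -224.3, 214.9]
tcp_rot: [-3.133, 0.031, -3.024]
contact_force: [0.5, -0.4, 0.1]
grip_width: 0.5
t 9.25 rack x -69.7 y -174.8 tip z 189.9 yaw 186.74 F [ 0.5 -0.4  0.1] w 0.5
tool shift needed [-160.3   85.2   14.2]
```

View pics/s4.png

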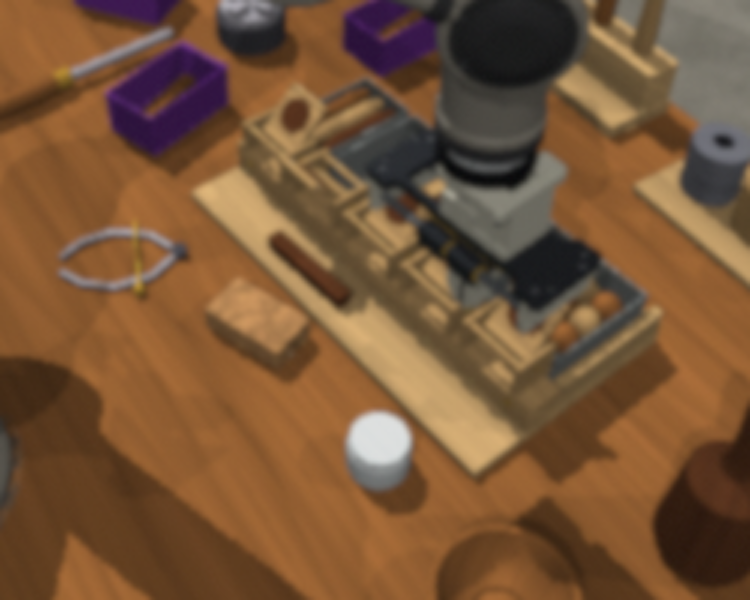

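```bash
python3 -m jog '[1,-35,18,0,0, 1,-35,18,0,0, 1,-35,18,0,0, 1,-35,18,0,0, 1,-20,12,0,0]'; python3 -m jog '[1,0,0,0,0]'; python3 -c "
from h import *;st(85,-88,112)"
```

```text
time: 9.8
tool_pos: [612.4, -119.7, 210.7]
tcp_rot: [-3.138, 0.02, -3.03]
contact_force: [0.2, -1.1, -0.8]
grip_width: 0.7
time: 9.9
tool_pos: [613.9, -117.3, 208.6]
tcp_rot: [-3.14, 0.019, -3.027]
contact_force: [0.1, -0.2, -0.7]
grip_width: 0.4
t 9.90 rack x 91.9 y -84.6 tip z 183.6 yaw 186.55 F [ 0.1 -0.2 -0.7] w 0.4
tool shift needed [ 8.3 -3.2 71.4]
```

```bash
python3 -m jog '[1,4,-3,22,0, 1,2,0,22,0, 1,2,0,20,0, 1,0,0,6,0, 1,0,0,0,0]'; python3 -c "
from h import *;st(-8,-88,112)"
```

```text
time: 10.4
tool_pos: [604.1, -121.2, 130.5]
tcp_rot: [3.141, 0.01, -3.025]
contact_force: [-0.3, 1.4, -0.6]
grip_width: 0.4
t 10.40 rack x 81.8 y -87.4 tip z 105.5 yaw 186.65 F [-0.3  1.4 -0.6] w 0.4
tool shift needed [89.7  0.2 -7.4]
```

```bash
python3 -m jog '[1,9,0,-3,0, 1,9,0,-3,0, 1,9,0,0,0, 1,8,0,0,0, 1,8,0,0,0]';python3 -c "
from h import *;st(-12,-88,112)"
```

```text
time: 10.9
tool_pos: [559.2, -127.6, 139.8]
tcp_rot: [-3.139, 0.015, -3.026]
contact_force: [-1.2, 0.7, 0.2]
grip_width: 0.4
t 10.90 rack x 36.4 y -88.9 tip z 114.8 yaw 186.64 F [-1.2  0.7  0.2] w 0.4
tool shift needed [48.4  1.4  2.1]
```

```bash
python3 -m jog '[1,8,0,0,0, 1,8,0,0,0, 1,8,0,0,0, 1,8,0,0,0, 1,8,0,0,0]';python3 -m jog '[1,8,0,1,0, 1,4,0,0,0, 1,0,0,0,0]';python3 -c "
from h import *;st(-12,-88,112)"
```

```text
time: 11.4
tool_pos: [515.6, -132.6, 139.8]
tcp_rot: [-3.139, 0.016, -3.026]
contact_force: [-0.2, 0.1, 0.0]
grip_width: 0.3
time: 11.7
tool_pos: [501.6, -134.2, 138.4]
tcp_rot: [-3.139, 0.015, -3.026]
contact_force: [1.4, 0.9, 0.3]
grip_width: 0.4
t 11.70 rack x -21.5 y -89.4 tip z 113.4 yaw 186.60 F [1.4 0.9 0.3] w 0.4
tool shift needed [-9.5  1.3  1.5]
```

```bash
python3 -m jog '[1,-20,0,0,0, 1,-25,0,-5,0, 1,0,0,-35,0, 1,0,0,-40,0, 1,0,0,-30,0]';python3 -m jog '[1,10,40,0,0, 1,15,40,0,0, 1,20,40,0,0, 1,20,40,0,0, 1,20,40,0,0]';python3 -m jog '[1,20,40,0,0, 1,20,40,0,0, 1,20,40,0,0, 1,20,40,0,0, 1,20,40,0,0]';python3 -m jog '[1,20,40,0,0, 1,0,40,0,0, 1,0,40,0,0, 1,0,40,0,0, 1,0,0,0,0]'; python3 - <<'E'
from h import *;st(-12,-88,112)
from plant import capture
import cv2
p,d=capture("side"); cv2.imwrite("pics/s5.png",cv2.resize(p[130:330,150:400,::-1],None,fx=3,fy=3,interpolation=cv2.INTER_CUBIC))
p,d=capture("top"); cv2.imwrite("pics/t5.png",cv2.resize(p[130:230,215:370,::-1],None,fx=5,fy=5,interpolation=cv2.INTER_CUBIC))
cv2.imwrite("pics/t5f.png",cv2.resize(p[:,:,::-1],(800,600)))
E
```

```text
time: 12.2
tool_pos: [544.9, -128.1, 246.8]
tcp_rot: [3.138, 0.005, -3.027]
contact_force: [-0.8, -0.5, 0.2]
grip_width: -0.0
time: 12.7
tool_pos: [440.8, 61.9, 250.5]
tcp_rot: [-3.139, 0.019, -3.034]
contact_force: [0.4, -0.1, -0.6]
grip_width: 0.5
time: 13.2
tool_pos: [315.1, 257.2, 249.2]
tcp_rot: [-3.141, 0.024, -3.036]
contact_force: [1.1, 1.0, -0.8]
grip_width: 0.2
time: 13.7
tool_pos: [272.1, 425.0, 249.8]
tcp_rot: [3.138, 0.027, -3.029]
contact_force: [-0.5, -0.4, 0.0]
grip_width: 0.5
t 13.70 rack x -190.3 y 491.0 tip z 224.8 yaw 186.44 F [-0.5 -0.4  0. ] w 0.5
tool shift needed [-171.7 -580.5  115.5]
```

View pics/s5.png

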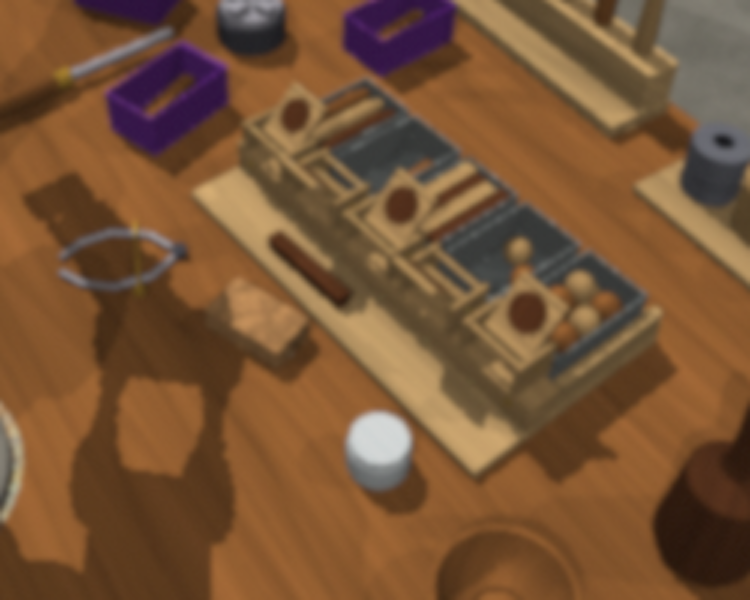

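View pics/t5.png

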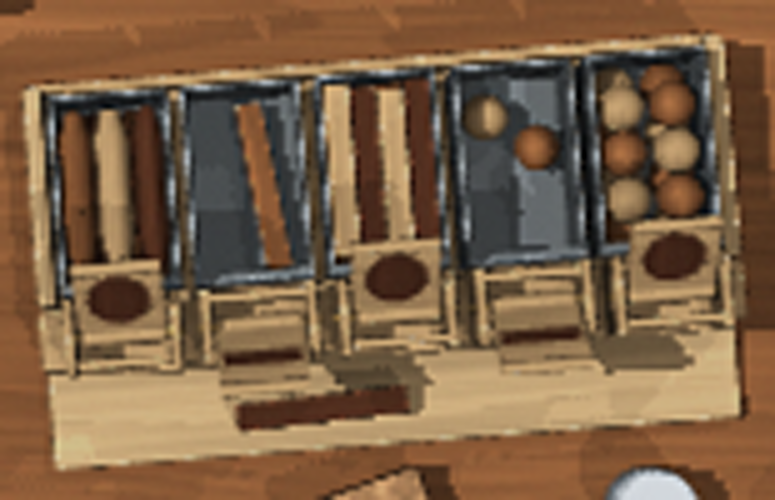

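View pics/t5f.png

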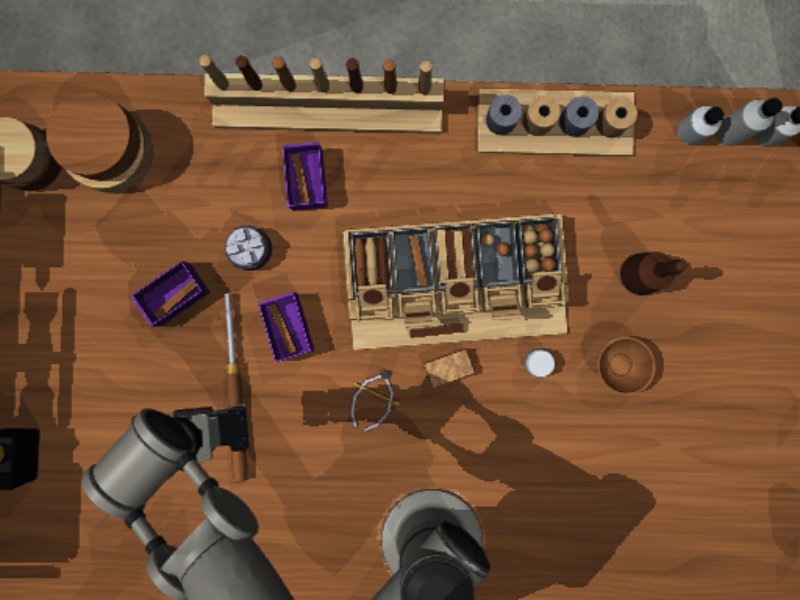

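The top crop shows round marks at (118,298), (397,275) and (675,255), over the handles, full blanks and full balls. It shows bar marks at (262,356) and (540,335), in front of the two low bins. The bins and bystanders sit at the same pixels as in the first picture, and the arm is clear, so I'm handing in.

```bash
python3 -c "
from plant import *
print(close_job()); print(get_obs()['time'])"
```

```text
the job is handed in; nothing more can be done
None
the job is handed in; nothing more can be done
```

All five flip tags now match their bins, and the job is handed in at about 14 s of the 58 s allowed. I pushed four tags over with the closed fingertips; contact forces read between moves stayed at roughly 2 N or less.

| Slot (y, mm) | Bin | Tag before | Tag now |
|---|---|---|---|
| +176 | handles, full | bar | round, pushed back |
| +88 | blanks, low | bar | bar, already right and left alone |
| 0 | blanks, full | bar | round, pushed back |
| −88 | balls, low | round | bar, pushed forward |
| −176 | balls, full | bar | round, pushed back |

The last top and side pictures show the round marks over the three full bins and the bars in front of the two low ones. By eye against the first pictures, the bins, the pen blank, the bench things and the purple look-alikes had not moved. The arm was clear of everything at hand-in, and no check failed or disagreed.

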